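# Wind the bench screw press down on a glued-up blank

## Task

Push the glued-up wooden blank straight home against the back stop of the screw press. Then take the crank by its revolving grip and wind it steadily clockwise, not letting go on the way, until the platen nips the blank firmly: the crank has grown clearly heavier than it runs free, but do not overtighten and crush the wood. Let go, and leave everything else on the bench where it lies.

Things in the scene. Friction and masses are not known exactly. Their poses are not given: they have to be found in the camera images.
- press: bench screw press, fixed: grey steel base 280 (x) by 250 (y) mm, its bed 30 mm above the bench; steel columns 22 mm thick at y = +-98 mm; grey crosshead bar 56 mm deep (x), 250 mm wide, from 150 to 180 mm height. Origin on the bench under the screw's axis; z up, x to the back: its open front, where work is loaded, faces -x. On the bed at the back a steel stop bar 130 mm wide, 20 mm high, front face at x = +100 mm
- blank: loose laminated wooden board, 200 (x) by 120 (y) mm, about 30 mm thick (sawn, +-1.5 mm), 0.38 to 0.62 kg. Lies on the bed under the platen, pulled 25 to 55 mm forward out of its place and a little askew. Origin: centre of its underside; x along its length to the back. Home: its back edge flat on the stop bar, so its origin is over the press origin
- platen: aluminium plate 164 (x) by 158 (y) by 14 mm, guided on the columns, lowered by the screw 10 mm a turn; under it a grey felt facing, worn to somewhere between 2.5 and 7.5 mm thick (not known beforehand). Origin: centre of the plate's underside, above the felt, 81 to 84 mm over the bench at the start. The felt starts 13 to 20 mm over the blank and squashes 0.6 to 1.3 mm under a firm nip
- crank_hub (a point): point on the vertical axis of the crank, centre of its hub, at the height of the top of the crank arm, 214 mm over the bench. The crank does not rise or sink as it turns
- grip: upright black grip of the crank, 24 mm thick, 60 mm high, spins freely on its pin; nothing stands beside it but the flat steel arm (22 mm wide) below. Origin: centre of its underside, 215 mm over the bench; it goes round the hub axis at 65 mm radius
- grip_mid (a point): centre of that grip, 30 mm over its underside. Force along its path: about 6 N running free (friction, so the crank stays where it is left; held still it may show any pull up to that, so compare readings taken in slow steps); 2.5 to 5 N more than free is a firm nip, over 7 N more crushes the wood
- crank (a joint): angle of the crank, rad, grows as it is wound clockwise seen from above, which lowers the platen; 0 to 1.3 at the start. The felt meets the blank somewhere between 9.4 and 12.6, by its wear, more than a full turn on; from there the crank grows heavier, firm within another 0.3 to 0.8 rad, and crushes the wood at about 1.3
- square: steel engineer square, stock 105 mm, blade 155 mm, lying flat. Origin under the stock's middle (bystander: leave it where it lies)
- clamp_a: wooden spring clamp, 105 mm long, lying flat near the press. Origin: centre of its underside (bystander: leave it where it lies)
- clamp_b: a second wooden spring clamp, to the left. Origin: centre of its underside (bystander: leave it where it lies)
- brush: silicone glue brush, 170 mm long, lying flat beside the press. Origin: underside, near the ferrule (bystander: leave it where it lies)
- dish: glass dish, 96 mm wide, 34 mm high, beside the press. Origin: centre of its underside (bystander: leave it where it lies)
- glue: white glue bottle, 62 mm wide, 165 mm high, to the right. Origin: centre of its underside (bystander: leave it where it lies)
- tape: tape measure, 72 by 34 by 66 mm, to the right. Origin: centre of its underside (bystander: leave it where it lies)
Mind the look-alikes: they are no part of the job. There is more than one size of the blank; the one meant has the size given above.

How it is judged:
By the outcome, as a careful person would: the job done as asked, in the order asked, and still so for the second after the job is handed in, with the robot touching nothing.
It also fails if it takes over 72 s, if anything falls off the work surface, if the arm or the gripper's body presses on something with over 40 N, if the wrist force passes 120 N, or if a joint passes its speed limit or range.

## Robot

A 7-joint arm with a two-finger parallel gripper is mounted at the origin on the work surface. World frame = base frame: x ahead of the robot, y to its left, z up, the work surface at z = 0. Lengths are in m, angles in rad, forces in N, time in s.
With the tool pointing down it reaches from about 0.4 to 0.85 m from the base axis. Payload 10.4 kg.
Tool frame: the origin (TCP) lies at the very end of the fingers, on their centre line; the grasp point (between the pads) lies 19 mm behind it; z points along the fingers, y is the line along which they close (so a half turn about z gives the same grasp; the last joint's range is limited). The gripper opens to 87 mm and grips with 3 to 60 N. Pads are 19 mm wide; open, the fingers measure 117 mm over their backs; the gripper's body (75 mm by 190 mm) begins 51 mm behind the grasp point.
Start: joints at [1.112, 0.332, -0.065, 1.46, 0.022, 1.35, -0.088], TCP at [0.264, -0.567, 0.223] pointing down, gripper open.
Joint ranges: [-2.6, 2.6], [-0.5, 2.12], [-1.47, 1.34], [0.16, 2.42], [-1.27, 4.41], [0.06, 2.06], [-2.6, 2.6]. Speed limits (rad/s): [2.22, 2.22, 2.79, 2.79, 3.14, 3.14, 3.14].

## Interface

Orientations are given as a unit quaternion [x, y, z, w].
In Python, from bench import r gives the robot as it stands.
- The arm moves only by the shell command python3 -m crank 'ROWS' [FORCE]. ROWS is JSON, a list that holds one entry, the list of rows, each a list of 5 numbers: the shift along the tool's x, y, z in mm, then the turn about the tool's z in degrees, then the opening, from -1 (shut) to 1 (fully open). A call has 1 to 20 rows; each row is the pose to reach, as a shift and turn from the pose commanded when the call began, along the tool's axes at that moment; what a row does not reach only later rows make up. A row lasts 1/10 s, in which the tool goes at most 50 mm and 8.59 degrees, less where a joint would pass 70% of its speed; a pose out of reach is approached as far as the arm can. A call with a gripper value outside its range is refused whole. The fingers move at their own pace and stop on an object; FORCE is the grip in N (left out, the last holds). Time passes only in rows, so rows that repeat a pose let the fingers close. It gives the time, the measured TCP pose, the force, the opening and the grip force at its end, in the units of the state.
- r.read_state(): the state, without advancing time (a new reading comes with each control period).
- r.camera(name): name is "scene" or "top"; returns a dict with "image" (480x640x3 uint8, red, green, blue), "vfov" (degrees; the focal length in pixels is half the picture's height over the tangent of half this angle, whatever the lens; pixels are square), "cx", "cy" (the principal point, pixels), "k1" (the pictures are not rectified: a ray, as slopes to the right and down, at radius r is drawn at 1 + k1 r^2 times it, then the intrinsics apply), "eye" and "attitude" of the camera in the world. Camera axes: x right, y down, z forward; pixel columns grow to the right and rows downward; lengths in m; the calibration is good to about 2 mm. A picture is of the moment at which its call begins. There is no depth.
- r.close_job(): hands the job in; it is judged then, once.
The state is a dict: "time": time; "joint_positions": joint angles; "joint_vel": joint speeds; "joint_torque": joint torques, N m; "ee_pos": TCP position; "eef_rot": TCP orientation; "ft_force": force on the tool from outside, world axes, zero at the start; "torque": the same for the moment, N m; "width": finger opening in m; "grip_force": force on a finger pad.
Only numpy, scipy, OpenCV 4.12 (cv2) and the standard library are available. Lean on these libraries where they do the work, as an engineer would, in place of code of your own. Each camera call takes 0.05 s, during which the arm holds its last target. There are 200 camera calls.

## Working session

There is one attempt and no reset: what is moved stays moved. The work goes in short steps, Python scripts to look and compute and a shell command to move; the robot and the scene stay as the last step left them, time stands still between calls to the robot, and variables do not carry over. Pictures are saved under pics/ and viewed, at most 10 in all, crops included, and the job is handed in when it is done.

```bash
ls; mkdir -p pics; cat > h.py <<'E'
import numpy as np, cv2
from bench import r
from scipy.spatial.transform import Rotation as R
def K(c):
    f=240/np.tan(np.radians(c["vfov"])/2); return f
def att(c):
    a=np.array(c["attitude"],float)
    return a if a.shape==(3,3) else R.from_quat(a).as_matrix()
def ray(c,u,v):
    f=K(c); d=np.array([(u-c["cx"])/f,(v-c["cy"])/f]); s=d.copy()
    for _ in range(30): s=d/(1+c["k1"]*(s@s))
    return att(c)@np.array([s[0],s[1],1.])
def onz(c,u,v,z):
    d=ray(c,u,v); e=np.array(c["eye"]); return e+d*(z-e[2])/d[2]
def proj(c,p):
    q=att(c).T@(np.array(p)-np.array(c["eye"])); s=q[:2]/q[2]
    return s*(1+c["k1"]*(s@s))*K(c)+[c["cx"],c["cy"]]
E
python3 - <<'E'
from h import *
for n in("scene","top"):
    c=r.camera(n); cv2.imwrite(f"pics/{n}0.png",c["image"][:,:,::-1])
    print({k:v for k,v in c.items() if k!="image"})
s=r.read_state();print(s)
E
```

```text
pics
{'vfov': 47.70144293244423, 'cx': 324.83224150635834, 'cy': 245.08611737757715, 'k1': 0.019021658956862426, 'eye': array([0.95407587, 0.59189515, 1.30197196]), 'attitude': array([ 0.32210922,  0.89723655, -0.28281094, -0.10597263])}
{'vfov': 44.03188430552889, 'cx': 318.43506580444034, 'cy': 246.3259523963194, 'k1': -0.16714730789505974, 'eye': array([ 0.18521676, -0.04048233,  1.61196097]), 'attitude': array([-0.70095632,  0.70932226, -0.05076005,  0.0542733 ])}
{'time': 0.1, 'joint_positions': array([ 1.11241185,  0.33280723, -0.06471185,  1.46083732,  0.0215944 ,
        1.34990545, -0.08853824]), 'joint_vel': array([ 7.94561461e-04, -2.45517104e-03,  1.00127024e-03, -2.65515303e-03,
       -1.25236522e-03,  4.31021936e-05,  9.99974480e-04]), 'joint_torque': array([ 2.31916325e-03, -6.24545360e+01,  2.53486144e-02, -3.90714133e+01,
       -6.13686978e-02,  3.65749549e-02,  3.64157813e-05]), 'ee_pos': array([ 0.26368751, -0.56627568,  0.22184399]), 'eef_rot': array([ 9.76356086e-01,  2.16167515e-01, -1.59428483e-04, -6.10594104e-04]), 'ft_force': array([-0.12922536,  0.22077723,  0.599982  ]), 'torque': array([ 0.00549928, -0.00116243, -0.00808414]), 'grip_force': 0.0, 'width': 0.08698157577777726}
```

View pics/scene0.png

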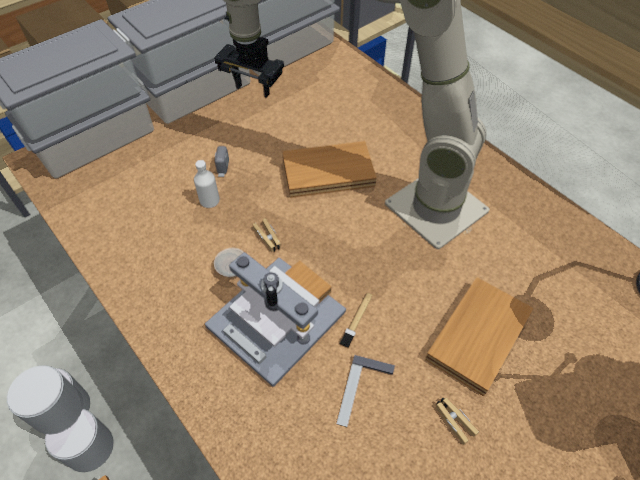

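View pics/top0.png

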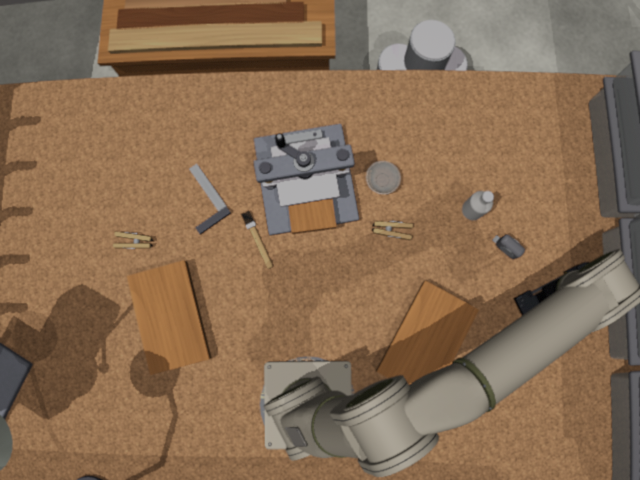

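Scene and top views: the press stands at top-view px (305,175), with its open front toward the robot. There are three boards: one in the press at (312,215), and loose ones at (170,315) and (430,335). The board on the press bed, under the platen, should be the one meant. The crank grip is the black thing at about (280,140). I'll enlarge the press to confirm.

```bash
python3 - <<'E'
import cv2,numpy as np
a=cv2.imread("pics/top0.png")[115:245,235:375]; b=cv2.imread("pics/scene0.png")[235:385,195:355]
a=cv2.resize(a,None,fx=4.3,fy=4.3,interpolation=cv2.INTER_CUBIC);b=cv2.resize(b,None,fx=4,fy=4,interpolation=cv2.INTER_CUBIC)
cv2.imwrite("pics/topc.png",a);cv2.imwrite("pics/scenec.png",b)
E
```

```text
(no output)
```

View pics/topc.png

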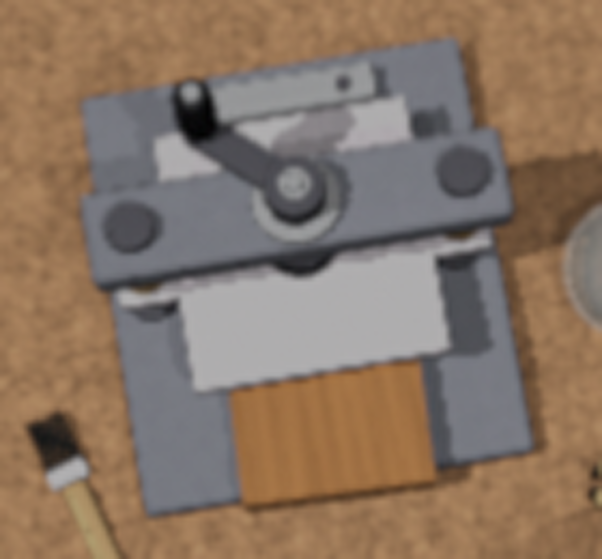

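View pics/scenec.png

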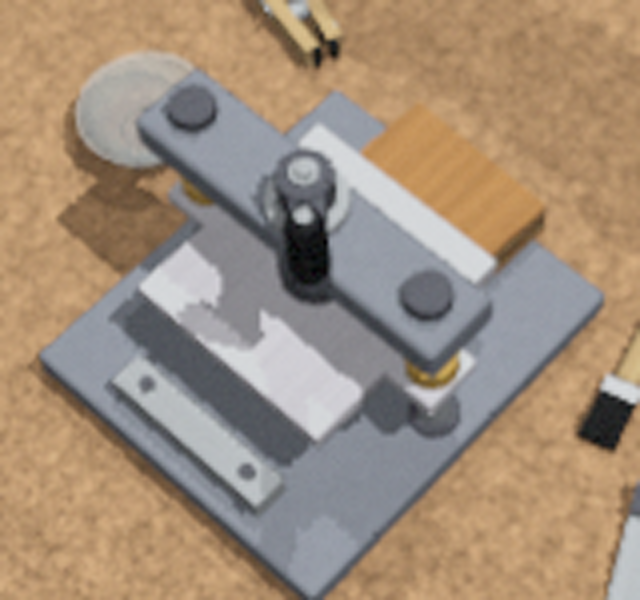

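Zoomed top crop: base corners at (80,100), (460,38), (533,450), (148,517); hub cap at (295,185); grip from top (190,92) to base (203,132). The board's front edge runs (245,503) to (437,482). The scene crop shows the same press with the stop bar at lower left and the board sticking out of the front at upper right. Next I'll work out the press pose and the board's width.

```bash
python3 - <<'E'
from h import *
c={n:r.camera(n) for n in("scene","top")}
T=lambda U,V:(235+U/4.3,115+V/4.3); S=lambda U,V:(195+U/4,235+V/4)
bt=[onz(c["top"],*T(*p),.03)[:2] for p in[(80,100),(460,38),(533,450),(148,517)]]   #BL BR FR FL
bs=[onz(c["scene"],*S(*p),.03)[:2] for p in[(315,598),(40,357),(337,92),(603,298)]]
for nm,b in(("top",bt),("scene",bs)):
    b=np.array(b); ctr=b.mean(0); d=(b[0]+b[1]-b[2]-b[3])/2; w=(b[0]+b[3]-b[1]-b[2])/2
    print(nm,b.round(4).tolist(),"ctr",ctr.round(4),"L",np.linalg.norm(d).round(4),"W",np.linalg.norm(w).round(4),"yaw",np.degrees(np.arctan2(d[1],d[0])).round(2),np.degrees(np.arctan2(-w[0],w[1])).round(2))
print("hub",onz(c["top"],*T(295,187),.22)[:2],onz(c["scene"],*S(305,172),.225)[:2])
print("griptop",onz(c["top"],*T(190,92),.275)[:2],onz(c["scene"],*S(303,213),.275)[:2])
for n,box in(("top",(285,195,340,240)),("scene",(280,258,336,305))):
    im=c[n]["image"];h=cv2.cvtColor(im,cv2.COLOR_RGB2HSV)
    x0,y0,x1,y1=box
    m=np.zeros(im.shape[:2],np.uint8); m[y0:y1,x0:x1]=cv2.inRange(h,(8,120,90),(18,255,255))[y0:y1,x0:x1]
    m=cv2.morphologyEx(m,cv2.MORPH_OPEN,np.ones((3,3)))
    k=max(cv2.findContours(m,0,2)[0],key=cv2.contourArea)
    q=cv2.approxPolyDP(k,3,True)[:,0]
    print(n,cv2.contourArea(k),[(tuple(p),onz(c[n],*p,.06)[:2].round(4).tolist()) for p in q.tolist() for p in[p]])
# loose boards
im=c["top"]["image"];h=cv2.cvtColor(im,cv2.COLOR_RGB2HSV)
print("loose board L",[onz(c["top"],*p,.03)[:2].round(3).tolist() for p in[(130,272),(185,260),(209,358),(152,371)]])
print("R",[onz(c["top"],*p,.03)[:2].round(3).tolist() for p in[(429,281),(476,305),(376,370)]])
print("things z0", {k:onz(c["top"],*p,.0)[:2].round(3).tolist() for k,p in dict(brush1=(247,213),brush2=(269,267),sq=(213,220),clampa1=(374,230),clampa2=(412,230),dish=(383,178)).items()})
E
```

```text
top [[0.7298, 0.1437], [0.7684, -0.1039], [0.4941, -0.1448], [0.4542, 0.0984]] ctr [ 0.6116 -0.0017] L 0.2783 W 0.2485 yaw 8.91 9.09
scene [[0.734, 0.1482], [0.775, -0.095], [0.5025, -0.1385], [0.4649, 0.1041]] ctr [0.6191 0.0047] L 0.2743 W 0.2461 yaw 9.19 9.18
hub [ 0.61043839 -0.00110851] [0.61964019 0.00644605]
griptop [0.64889969 0.05463185] [0.65163746 0.05414405]
top 1257.5 [((331, 199), [0.5455, -0.0692]), ((289, 206), [0.5278, 0.0434]), ((291, 233), [0.4544, 0.0383]), ((339, 227), [0.469, -0.0893]), ((334, 221), [0.4854, -0.0763])]
scene 728.5 [((287, 274), [0.5281, -0.0665]), ((317, 297), [0.5105, 0.0398]), ((330, 288), [0.4666, 0.0405]), ((300, 261), [0.4751, -0.0774])]
loose board L [[0.358, 0.481], [0.389, 0.328], [0.126, 0.26], [0.091, 0.415]]
R [[0.324, -0.33], [0.258, -0.456], [0.091, -0.182]]
things z0 {'brush1': [0.523, 0.164], 'brush2': [0.371, 0.102], 'sq': [0.504, 0.259], 'clampa1': [0.47, -0.188], 'clampa2': [0.469, -0.293], 'dish': [0.618, -0.217]}
```

The board in the press is about 120 mm wide and its front edge sits about 50 mm forward of home. The loose boards, about 157 × 270 mm, are the look-alikes, so the one on the bed is meant. The press is at about (0.615, 0.0015) with yaw 9.1°, and the blank is skewed about −4° to it. Plan: push its front edge with open fingers, which gives two contacts and straightens it.

```bash
cat >> h.py <<'E'
PC=np.array([.6153,.0015]); PY=np.radians(9.1)
RP=np.array([[np.cos(PY),-np.sin(PY)],[np.sin(PY),np.cos(PY)]])
def goto(px,py,z,yaw=9.1,s=None):
    "press-frame target -> tool shift mm, turn deg"
    s=s or r.read_state(); M=R.from_quat(s["eef_rot"]).as_matrix()
    t=np.r_[PC+RP@[px,py],z]; d=M.T@(t-s["ee_pos"])*1000
    cur=np.degrees(np.arctan2(M[1,0],M[0,0])); print("world",t.round(4),"shift",d.round(1),"turn",round((cur-yaw+180)%360-180,2))
def where():
    s=r.read_state(); M=R.from_quat(s["eef_rot"]).as_matrix()
    print("t",s["time"],"press",(RP.T@(s["ee_pos"][:2]-PC)).round(4),"z",s["ee_pos"][2].round(4),"yaw",np.degrees(np.arctan2(M[1,0],M[0,0])).round(2),"F press",(RP.T@s["ft_force"][:2]).round(2),s["ft_force"][2].round(2),"w",s["width"].round(4),"g",s["grip_force"])
E
python3 - <<'E'
from h import *
goto(-.20,.002,.222)
E
```

```text
world [ 0.4175 -0.0282  0.222 ] shift [ 3.666e+02 -4.230e+02  4.000e-01] turn 15.87
```

```bash
python3 -m crank '[[[30,-40,0,0,1],[62,-72,0,2,1],[93,-107,0,4,1],[124,-143,0,6,1],[155,-179,0,8,1],[186,-215,0,10,1],[217,-250,0,12,1],[248,-286,0,14,1],[279,-322,0,15.9,1],[310,-358,0,15.9,1],[340,-393,0,15.9,1],[366.6,-423,0,15.9,1],[366.6,-423,0,15.9,1],[366.6,-423,40,15.9,1],[366.6,-423,80,15.9,1],[366.6,-423,120,15.9,1],[366.6,-423,150,15.9,1],[366.6,-423,172,15.9,1],[366.6,-423,177,15.9,1],[366.6,-423,177,15.9,1]]]' 20; python3 - <<'E'
from h import *
where(); goto(-.165,.002,.045)
for n in("scene","top"):
    c=r.camera(n); im=c["image"]
    a=im[225:375,185:345] if n=="scene" else im[110:260,235:395]
    cv2.imwrite(f"pics/{n}1.png",cv2.resize(a[:,:,::-1],None,fx=3.7,fy=3.7,interpolation=cv2.INTER_CUBIC))
E
```

```text
time: 2.2
ee_pos: [0.4173, -0.0285, 0.0454]
eef_rot: [0.997, 0.079, -0.001, -0.0]
ft_force: [0.5, 0.7, 0.8]
width: 0.0868
grip_force: 0.0Traceback (most recent call last):
  File "<stdin>", line 2, in <module>
  File "h.py", line 27, in where
    print("t",s["time"],"press",(RP.T@(s["ee_pos"][:2]-PC)).round(4),"z",s["ee_pos"][2].round(4),"yaw",np.degrees(np.arctan2(M[1,0],M[0,0])).round(2),"F press",(RP.T@s["ft_force"][:2]).round(2),s["ft_force"][2].round(2),"w",s["width"].round(4),"g",s["grip_force"])
                                                                                                                                                                                                                                ^^^^^^^^^^^^^^^^
AttributeError: 'float' object has no attribute 'round'
```

```bash
sed -i 's/s\["width"\].round(4)/round(s["width"],4)/' h.py; python3 -m crank '[[[10,0,0,0,1],[20,0,0,0,1],[27,0,0,0,1],[32,0,0,0,1],[36,0,0,0,1],[40,0,0,0,1],[44,0,0,0,1],[48,0,0,0,1],[52,0,0,0,1],[56,0,0,0,1],[60,0,0,0,1],[64,0,0,0,1],[68,0,0,0,1],[71,0,0,0,1],[73,0,0,0,1],[75,0,0,0,1],[75,0,0,0,1]]]'; python3 - <<'E'
from h import *
where()
for n in("scene","top"):
    c=r.camera(n); im=c["image"]
    a=im[225:375,185:345] if n=="scene" else im[110:260,235:395]
    cv2.imwrite(f"pics/{n}1.png",cv2.resize(a[:,:,::-1],None,fx=3.7,fy=3.7,interpolation=cv2.INTER_CUBIC))
E
```

```text
time: 3.9
ee_pos: [0.4921, -0.0165, 0.0456]
eef_rot: [0.997, 0.079, 0.0, -0.0]
ft_force: [-0.1, -0.7, 0.1]
width: 0.0869
grip_force: 0.3
t 3.9 press [-0.1245  0.0017] z 0.0456 yaw 9.07 F press [-0.23 -0.71] 0.1 w 0.0869 g 0.3407479450106621
```

View pics/scene1.png

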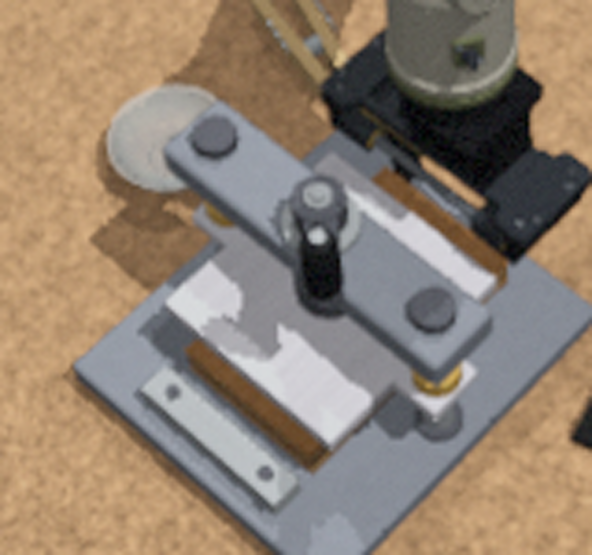

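The picture shows the blank pushed in nearly straight. Its back edge runs (190,345)–(320,460), just short of the stop bar at (150,385)–(295,490). I'll creep the rest.

```bash
python3 -m crank '[[[2,0,0,0,1],[4,0,0,0,1],[6,0,0,0,1],[8,0,0,0,1],[10,0,0,0,1],[11,0,0,0,1],[12,0,0,0,1],[12,0,0,0,1]]]'; python3 -c "
from h import *
where()"; python3 -m crank '[[[0.5,0,0,0,1],[1,0,0,0,1],[1.5,0,0,0,1],[2,0,0,0,1],[2,0,0,0,1]]]';python3 -c "
from h import *
where()"
```

```text
time: 4.8
ee_pos: [0.5036, -0.0147, 0.0456]
eef_rot: [0.997, 0.079, 0.0, 0.0]
ft_force: [-3.2, -0.9, 3.8]
width: 0.087
grip_force: 1.9
t 4.8 press [-0.1128  0.0017] z 0.0456 yaw 9.07 F press [-3.32 -0.38] 3.79 w 0.087 g 1.9313646107912064
time: 5.3
ee_pos: [0.505, -0.0145, 0.0455]
eef_rot: [0.997, 0.079, -0.001, 0.0]
ft_force: [-7.3, -1.7, 5.9]
width: 0.0868
grip_force: 3.5
t 5.3 press [-0.1114  0.0017] z 0.0455 yaw 9.07 F press [-7.5  -0.52] 5.87 w 0.0868 g 3.5435687005519867
```

```bash
python3 -m crank '[[[0.5,0,0,0,1],[1,0,0,0,1],[1.5,0,0,0,1],[2,0,0,0,1],[2.5,0,0,0,1],[3,0,0,0,1],[3,0,0,0,1],[3,0,0,0,1]]]';python3 - <<'E'
from h import *
where()
c=r.camera("scene");a=c["image"][265:375,190:300]
cv2.imwrite("pics/scene2.png",cv2.resize(a[:,:,::-1],None,fx=5,fy=5,interpolation=cv2.INTER_CUBIC))
E
```

```text
time: 6.1
ee_pos: [0.5051, -0.0145, 0.045]
eef_rot: [0.997, 0.079, -0.004, 0.001]
ft_force: [-20.2, -2.4, 16.6]
width: 0.0869
grip_force: 10.3
t 6.1 press [-0.1113  0.0016] z 0.045 yaw 9.05 F press [-20.31   0.78] 16.56 w 0.0869 g 10.343437939882278
```

View pics/scene2.png

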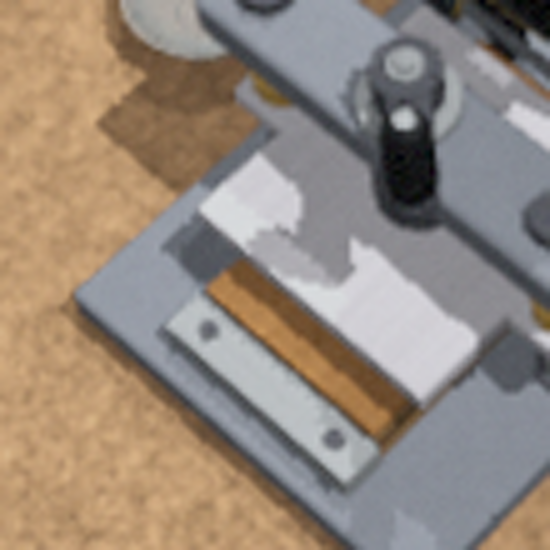

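The blank's back edge lies flat on the stop bar along its whole length (crop (207,290)–(385,440)), with a 20 N reaction. I'll check the lateral centring, then plan the backing-off and the grip approach.

```bash
python3 - <<'E'
from h import *
c=r.camera("scene"); S=lambda U,V:(190+(U+.5)/5-.5,265+(V+.5)/5-.5)
for n,p,z in(("stopR",(162,328),.05),("stopL",(347,487),.05),("blkR",(207,290),.06),("blkL",(385,440),.06),("baseBR",(78,297),.03)):
    print(n,(RP.T@(onz(c,*S(*p),z)[:2]-PC)).round(4))
s=r.read_state()
E
```

```text
stopR [ 0.1297 -0.0655]
stopL [0.1281 0.0656]
blkR [ 0.1026 -0.0594]
blkL [0.1009 0.0658]
baseBR [ 0.1416 -0.1207]
```

Blank is centred to within about 3 mm (y −59 to +66 mm against the stop's ±65). Backing off and going up over the grip.

```bash
python3 -m crank '[[[-2,0,0,0,1],[-6,0,0,0,1],[-20,0,0,0,1],[-50,0,0,0,1],[-90,0,0,0,1],[-90,0,-45,0,1],[-90,0,-95,0,0.4],[-90,0,-145,0,0.4],[-90,0,-195,0,0.4],[-90,0,-245,0,0.4],[-90,0,-290,0,0.4],[-90,0,-290,0,0.4]]]' 30;python3 - <<'E'
from h import *
where(); goto(.044,.0478,.33)
c=r.camera("scene");a=c["image"][225:375,185:345]
cv2.imwrite("pics/scene3.png",cv2.resize(a[:,:,::-1],None,fx=3.7,fy=3.7,interpolation=cv2.INTER_CUBIC))
E
```

```text
time: 7.4
ee_pos: [0.4223, -0.0278, 0.3416]
eef_rot: [0.997, 0.079, 0.005, 0.002]
ft_force: [0.6, 0.9, -1.2]
width: 0.0612
grip_force: 0.0
t 7.4 press [-0.1952  0.0016] z 0.3416 yaw 9.11 F press [0.78 0.82] -1.17 w 0.0612 g 0.0
world [0.6512 0.0557 0.33  ] shift [239.1 -46.2  13.9] turn 0.01
```

```bash
python3 -m crank '[[[40,-8,0,0,0.4],[85,-16,0,0,0.4],[130,-25,0,0,0.4],[175,-34,0,0,0.4],[215,-42,0,0,0.4],[239,-46,0,0,0.4],[239,-46,0,0,0.4],[239,-46,0,0,0.4]]]';python3 - <<'E'
from h import *
where(); goto(.044,.0478,.23)
ims=[]
for n in("scene","top"):
    c=r.camera(n); im=c["image"]; s=r.read_state(); print(n,proj(c,s["ee_pos"]).round(1), "gripTop", proj(c,[*(PC+RP@[.044,.0478]),.275]).round(1))
    u,v=proj(c,[*(PC+RP@[.044,.0478]),.28]).astype(int)
    ims.append(cv2.resize(im[v-45:v+45,u-45:u+45,::-1],(395,395),interpolation=cv2.INTER_CUBIC))
cv2.imwrite("pics/both.png",np.hstack(ims))
E
```

```text
time: 8.25
ee_pos: [0.6483, 0.0557, 0.3342]
eef_rot: [0.997, 0.08, -0.001, -0.0]
ft_force: [0.3, 0.4, 0.3]
width: 0.0608
grip_force: 0.0
t 8.25 press [0.0412 0.0483] z 0.3342 yaw 9.14 F press [0.37 0.36] 0.27 w 0.0608 g 0.0
world [0.6512 0.0557 0.23  ] shift [  3.    0.6 104.2] turn 0.04
scene [270.4 273. ] gripTop [271.3 288.6]
top [277.2 128. ] gripTop [278.8 135.5]
```

View pics/both.png

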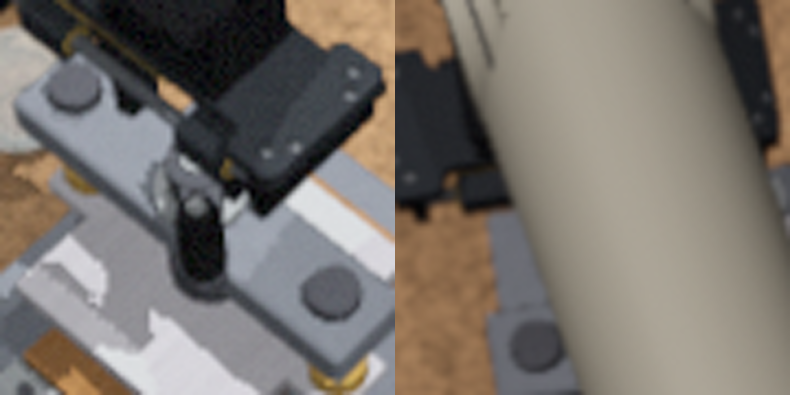

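The scene view shows the open fingers just above and in front of the grip; the grip top is at (270,288), as predicted to 1 px, and the top camera is hidden by the arm. I'll descend with a wider opening and close.

```bash
python3 -m crank '[[[2,0.5,25,0,0.8],[2,0.5,50,0,0.8],[2,0.5,75,0,0.8],[2,0.5,95,0,0.8],[2,0.5,103,0,0.8],[2,0.5,103,0,0.8]]]' 30;python3 -c "
from h import *
where()"
```

```text
time: 8.95
ee_pos: [0.6497, 0.054, 0.2323]
eef_rot: [0.997, 0.079, -0.0, 0.0]
ft_force: [-0.4, -0.7, 1.2]
width: 0.0781
grip_force: 0.0
t 8.95 press [0.0423 0.0464] z 0.2323 yaw 9.03 F press [-0.56 -0.64] 1.16 w 0.0781 g 0.0
```

```bash
python3 -m crank '[[[0,0,0,0,0.3],[0,0,0,0,0],[0,0,0,0,-0.2],[0,0,0,0,-0.35],[0,0,0,0,-0.45],[0,0,0,0,-0.6],[0,0,0,0,-0.8],[0,0,0,0,-1],[0,0,0,0,-1],[0,0,0,0,-1]]]' 30;python3 - <<'E'
from h import *
where()
c=r.camera("scene");u,v=proj(c,[*(PC+RP@[.02,.03]),.23]).astype(int)
cv2.imwrite("pics/grip.png",cv2.resize(c["image"][v-45:v+45,u-45:u+45,::-1],(540,540),interpolation=cv2.INTER_CUBIC))
E
```

```text
time: 9.95
ee_pos: [0.6504, 0.0553, 0.2325]
eef_rot: [0.997, 0.079, 0.0, -0.0]
ft_force: [0.2, 2.5, -0.6]
width: 0.0235
grip_force: 30.0
t 9.95 press [0.0432 0.0476] z 0.2325 yaw 9.09 F press [0.57 2.47] -0.6 w 0.0235 g 29.999404717236757
```

View pics/grip.png

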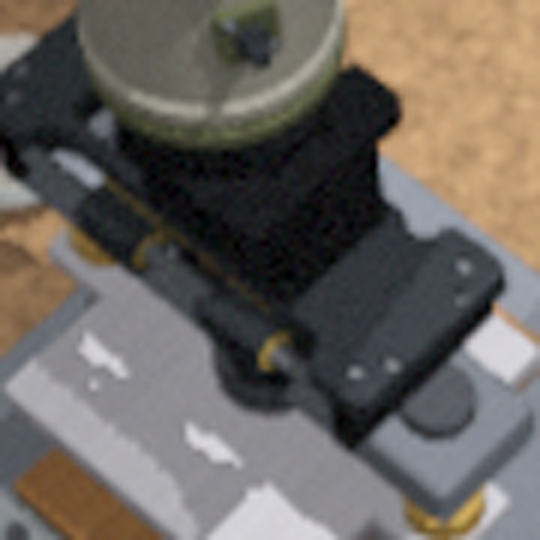

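The fingers are closed on the grip (width 23.5 mm at 30 N). Now winding clockwise; the first short arcs are for refining the circle's centre.

```bash
cat >> h.py <<'E'
def arc(phi0,steps,fix=(0,0)):
    "tool shifts (mm) winding clockwise from press-frame angle phi0; fix= press-frame mm added by last row"
    n=len(steps)
    for i,a in enumerate(steps):
        p,q=np.radians(phi0-a),np.radians(phi0); k=min(1,(i+1)/3)
        print([round(65*(np.cos(p)-np.cos(q))+fix[0]*k,1),round(-65*(np.sin(p)-np.sin(q))-fix[1]*k,1)],end=",")
    print("-> phi",phi0-steps[-1])
E
python3 - <<'E'
from h import *
arc(47.8,[4,10,17,24,31,38,45,50,50]); arc(-2.2,[4,10,17,24,31,38,45,50,50])
E
```

```text
[np.float64(3.3), np.float64(3.2)],[np.float64(7.7), np.float64(8.3)],[np.float64(12.2), np.float64(14.9)],[np.float64(15.8), np.float64(21.9)],[np.float64(18.6), np.float64(29.4)],[np.float64(20.4), np.float64(37.1)],[np.float64(21.3), np.float64(45.0)],[np.float64(21.3), np.float64(50.6)],[np.float64(21.3), np.float64(50.6)],-> phi -2.200000000000003
[np.float64(-0.3), np.float64(4.5)],[np.float64(-1.4), np.float64(11.2)],[np.float64(-3.6), np.float64(18.9)],[np.float64(-6.6), np.float64(26.2)],[np.float64(-10.6), np.float64(33.1)],[np.float64(-15.3), np.float64(39.5)],[np.float64(-20.8), np.float64(45.2)],[np.float64(-25.1), np.float64(48.9)],[np.float64(-25.1), np.float64(48.9)],-> phi -52.2
```

```bash
python3 -m crank '[[[3.3,3.2,0,0,-1],[7.7,8.3,0,0,-1],[12.2,14.9,0,0,-1],[15.8,21.9,0,0,-1],[18.6,29.4,0,0,-1],[20.4,37.1,0,0,-1],[21.3,45,0,0,-1],[21.3,50.6,0,0,-1],[21.3,50.6,0,0,-1]]]' 30|head -2;python3 -c "
from h import *
where()"
python3 -m crank '[[[-0.3,4.5,0,0,-1],[-1.4,11.2,0,0,-1],[-3.6,18.9,0,0,-1],[-6.6,26.2,0,0,-1],[-10.6,33.1,0,0,-1],[-15.3,39.5,0,0,-1],[-20.8,45.2,0,0,-1],[-25.1,48.9,0,0,-1],[-25.1,48.9,0,0,-1]]]' 30|head -2;python3 - <<'E'
from h import *
where()
arc(-52.2,[4,10,17,24,31,38,45,50,50])
E
```

```text
time: 10.9
ee_pos: [0.6795, 0.0083, 0.2325]
t 10.9 press [ 0.0645 -0.0034] z 0.2325 yaw 9.07 F press [-0.28  2.09] -0.27 w 0.0233 g 29.999546105973423
time: 11.8
ee_pos: [0.6622, -0.0439, 0.2326]
t 11.8 press [ 0.0391 -0.0522] z 0.2326 yaw 9.07 F press [-0.94  3.76] -0.13 w 0.0232 g 29.99910348560661
[np.float64(-3.7), np.float64(2.7)],[np.float64(-9.5), np.float64(6.1)],[np.float64(-16.8), np.float64(9.4)],[np.float64(-24.3), np.float64(11.8)],[np.float64(-32.1), np.float64(13.2)],[np.float64(-40.1), np.float64(13.6)],[np.float64(-48.0), np.float64(13.1)],[np.float64(-53.6), np.float64(12.2)],[np.float64(-53.6), np.float64(12.2)],-> phi -102.2
```

```bash
python3 -m crank '[[[-3.7,2.7,0,0,-1],[-9.5,6.1,0,0,-1],[-16.8,9.4,0,0,-1],[-24.3,11.8,0,0,-1],[-32.1,13.2,0,0,-1],[-40.1,13.6,0,0,-1],[-48,13.1,0,0,-1],[-53.6,12.2,0,0,-1],[-53.6,12.2,0,0,-1]]]' 30|head -1;python3 - <<'E'
from h import *
from scipy.optimize import least_squares
where()
s=r.read_state(); P=np.array([[43.2,47.6],[64.5,-3.4],[39.1,-52.2],RP.T@(s["ee_pos"][:2]-PC)*1000])
print(least_squares(lambda c:np.hypot(*(P-c).T)-65,[0,0]).x, least_squares(lambda c:np.hypot(*(P-c[:2]).T)-c[2],[0,0,65]).x)
arc(-102.2,[5,12,20,28,36,44,52,60,68,76,84,92,100,108,116,124,132,138,142,142])
E
```

```text
time: 12.7
t 12.7 press [-0.0143 -0.0642] z 0.2326 yaw 9.1 F press [1.38 2.36] -2.12 w 0.0236 g 29.99899502377957
[-0.43538751 -0.62895982] [-0.50916804 -0.59097789 65.06329516]
[np.float64(-5.5), np.float64(-1.4)],[np.float64(-12.9), np.float64(-4.2)],[np.float64(-20.9), np.float64(-8.5)],[np.float64(-28.2), np.float64(-13.9)],[np.float64(-34.7), np.float64(-20.2)],[np.float64(-40.3), np.float64(-27.4)],[np.float64(-44.8), np.float64(-35.2)],[np.float64(-48.2), np.float64(-43.7)],[np.float64(-50.3), np.float64(-52.5)],[np.float64(-51.2), np.float64(-61.5)],[np.float64(-50.9), np.float64(-70.6)],[np.float64(-49.3), np.float64(-79.5)],[np.float64(-46.4), np.float64(-88.1)],[np.float64(-42.4), np.float64(-96.2)],[np.float64(-37.3), np.float64(-103.7)],[np.float64(-31.3), np.float64(-110.4)],[np.float64(-24.3), np.float64(-116.3)],[np.float64(-18.6), np.float64(-119.9)],[np.float64(-14.6), np.float64(-122.1)],[np.float64(-14.6), np.float64(-122.1)],-> phi -244.2
```

The centre is within 0.8 mm and the fitted radius is 65.06 mm, so the grasp is true. Winding on.

```bash
python3 -m crank '[[[-5.5,-1.4,0,0,-1],[-12.9,-4.2,0,0,-1],[-20.9,-8.5,0,0,-1],[-28.2,-13.9,0,0,-1],[-34.7,-20.2,0,0,-1],[-40.3,-27.4,0,0,-1],[-44.8,-35.2,0,0,-1],[-48.2,-43.7,0,0,-1],[-50.3,-52.5,0,0,-1],[-51.2,-61.5,0,0,-1],[-50.9,-70.6,0,0,-1],[-49.3,-79.5,0,0,-1],[-46.4,-88.1,0,0,-1],[-42.4,-96.2,0,0,-1],[-37.3,-103.7,0,0,-1],[-31.3,-110.4,0,0,-1],[-24.3,-116.3,0,0,-1],[-18.6,-119.9,0,0,-1],[-14.6,-122.1,0,0,-1],[-14.6,-122.1,0,0,-1]]]' 30|head -1;python3 - <<'E'
from h import *
where()
s=r.read_state(); p=RP.T@(s["ee_pos"][:2]-PC)*1000+[.4,.6]; print(np.degrees(np.arctan2(*p[::-1])),np.hypot(*p))
arc(-244.2,[5,12,20,28,36,44,52,60,68,76,84,92,100,108,116,124,132,138,142,142])
E
```

```text
time: 14.7
t 14.7 press [-0.0293  0.0576] z 0.2325 yaw 9.09 F press [-3.43  0.83] 2.18 w 0.023 g 29.99933437909931
116.4373125429886 65.00896290097596
[np.float64(5.2), np.float64(-2.2)],[np.float64(12.8), np.float64(-4.6)],[np.float64(21.7), np.float64(-6.1)],[np.float64(30.8), np.float64(-6.4)],[np.float64(39.8), np.float64(-5.5)],[np.float64(48.6), np.float64(-3.2)],[np.float64(57.0), np.float64(0.2)],[np.float64(64.8), np.float64(4.8)],[np.float64(72.0), np.float64(10.4)],[np.float64(78.2), np.float64(16.9)],[np.float64(83.5), np.float64(24.3)],[np.float64(87.8), np.float64(32.3)],[np.float64(90.8), np.float64(40.8)],[np.float64(92.7), np.float64(49.7)],[np.float64(93.3), np.float64(58.7)],[np.float64(92.6), np.float64(67.8)],[np.float64(90.7), np.float64(76.7)],[np.float64(88.5), np.float64(83.1)],[np.float64(86.6), np.float64(87.2)],[np.float64(86.6), np.float64(87.2)],-> phi -386.2
```

```bash
python3 -m crank '[[[5.2,-2.2,0,0,-1],[12.8,-4.6,0,0,-1],[21.7,-6.1,0,0,-1],[30.8,-6.4,0,0,-1],[39.8,-5.5,0,0,-1],[48.6,-3.2,0,0,-1],[57,0.2,0,0,-1],[64.8,4.8,0,0,-1],[72,10.4,0,0,-1],[78.2,16.9,0,0,-1],[83.5,24.3,0,0,-1],[87.8,32.3,0,0,-1],[90.8,40.8,0,0,-1],[92.7,49.7,0,0,-1],[93.3,58.7,0,0,-1],[92.6,67.8,0,0,-1],[90.7,76.7,0,0,-1],[88.5,83.1,0,0,-1],[86.6,87.2,0,0,-1],[86.6,87.2,0,0,-1]]]' 30|head -1;python3 - <<'E'
from h import *
cat='''
def tang(tag=""):
    s=r.read_state(); p=RP.T@(s["ee_pos"][:2]-PC)*1000+[.4,.6]; f=RP.T@s["ft_force"][:2]; a=np.arctan2(p[1],p[0])
    print(tag,"t",round(s["time"],2),"phi",np.degrees(a).round(2),"r",np.hypot(*p).round(2),"drag",-(f@[np.sin(a),-np.cos(a)]).round(2),"rad",(f@[np.cos(a),np.sin(a)]).round(2),"w",round(s["width"],4))
'''
open("h.py","a").write(cat); exec(cat); tang()
for p in(-386.2,-396.2,-406.2,-416.2,-426.2): arc(p,[2,4,6,8,10])
E
```

```text
time: 16.7
 t 16.7 phi -26.57 r 64.92 drag 3.83 rad -1.04 w 0.0235
[np.float64(-1.0), np.float64(2.0)],[np.float64(-2.1), np.float64(4.0)],[np.float64(-3.3), np.float64(5.9)],[np.float64(-4.6), np.float64(7.8)],[np.float64(-5.9), np.float64(9.7)],-> phi -396.2
[np.float64(-1.4), np.float64(1.8)],[np.float64(-2.8), np.float64(3.6)],[np.float64(-4.3), np.float64(5.3)],[np.float64(-5.9), np.float64(6.9)],[np.float64(-7.5), np.float64(8.5)],-> phi -406.2
[np.float64(-1.7), np.float64(1.5)],[np.float64(-3.4), np.float64(3.0)],[np.float64(-5.2), np.float64(4.4)],[np.float64(-7.0), np.float64(5.8)],[np.float64(-8.8), np.float64(7.1)],-> phi -416.2
[np.float64(-1.9), np.float64(1.2)],[np.float64(-3.9), np.float64(2.4)],[np.float64(-5.8), np.float64(3.5)],[np.float64(-7.9), np.float64(4.5)],[np.float64(-9.9), np.float64(5.5)],-> phi -426.2
[np.float64(-2.1), np.float64(0.9)],[np.float64(-4.2), np.float64(1.7)],[np.float64(-6.4), np.float64(2.4)],[np.float64(-8.5), np.float64(3.1)],[np.float64(-10.7), np.float64(3.7)],-> phi -436.2
```

Wound 434° so far, still running free (drag 3.8 N at rest). Now slow steps, reading the drag in motion after each 10°.

```bash
T(){ python3 -c "from h import *; tang('$1')"; }
python3 -m crank '[[[-1,2,0,0,-1],[-2.1,4,0,0,-1],[-3.3,5.9,0,0,-1],[-4.6,7.8,0,0,-1],[-5.9,9.7,0,0,-1]]]' 30 >/dev/null; T 444
python3 -m crank '[[[-1.4,1.8,0,0,-1],[-2.8,3.6,0,0,-1],[-4.3,5.3,0,0,-1],[-5.9,6.9,0,0,-1],[-7.5,8.5,0,0,-1]]]' >/dev/null; T 454
python3 -m crank '[[[-1.7,1.5,0,0,-1],[-3.4,3,0,0,-1],[-5.2,4.4,0,0,-1],[-7,5.8,0,0,-1],[-8.8,7.1,0,0,-1]]]' >/dev/null; T 464
python3 -m crank '[[[-1.9,1.2,0,0,-1],[-3.9,2.4,0,0,-1],[-5.8,3.5,0,0,-1],[-7.9,4.5,0,0,-1],[-9.9,5.5,0,0,-1]]]' >/dev/null; T 474
python3 - <<'E'
from h import *
for p in(-426.2,-436.2,-446.2,-456.2,-466.2,-476.2): arc(p,[2,4,6,8,10])
E
```

```text
444 t 17.2 phi -35.71 r 64.91 drag 5.25 rad -1.14 w 0.0237
454 t 17.7 phi -45.81 r 64.94 drag 6.07 rad -0.83 w 0.0231
464 t 18.2 phi -55.8 r 64.95 drag 5.63 rad -1.38 w 0.0232
474 t 18.7 phi -65.79 r 64.98 drag 6.08 rad -1.98 w 0.0235
[np.float64(-2.1), np.float64(0.9)],[np.float64(-4.2), np.float64(1.7)],[np.float64(-6.4), np.float64(2.4)],[np.float64(-8.5), np.float64(3.1)],[np.float64(-10.7), np.float64(3.7)],-> phi -436.2
[np.float64(-2.2), np.float64(0.5)],[np.float64(-4.4), np.float64(0.9)],[np.float64(-6.7), np.float64(1.3)],[np.float64(-8.9), np.float64(1.5)],[np.float64(-11.2), np.float64(1.7)],-> phi -446.2
[np.float64(-2.3), np.float64(0.1)],[np.float64(-4.5), np.float64(0.1)],[np.float64(-6.8), np.float64(0.1)],[np.float64(-9.1), np.float64(-0.0)],[np.float64(-11.3), np.float64(-0.2)],-> phi -456.2
[np.float64(-2.3), np.float64(-0.3)],[np.float64(-4.5), np.float64(-0.6)],[np.float64(-6.7), np.float64(-1.1)],[np.float64(-8.9), np.float64(-1.6)],[np.float64(-11.1), np.float64(-2.2)],-> phi -466.2
[np.float64(-2.2), np.float64(-0.7)],[np.float64(-4.3), np.float64(-1.4)],[np.float64(-6.4), np.float64(-2.2)],[np.float64(-8.5), np.float64(-3.1)],[np.float64(-10.6), np.float64(-4.1)],-> phi -476.2
[np.float64(-2.0), np.float64(-1.0)],[np.float64(-4.0), np.float64(-2.1)],[np.float64(-5.9), np.float64(-3.3)],[np.float64(-7.8), np.float64(-4.6)],[np.float64(-9.7), np.float64(-5.9)],-> phi -486.2
```

Free drag is about 5.6–6.1 N, clean. Continuing in 30° batches.

```bash
T(){ python3 -c "from h import *; tang('$1')"; }
python3 -m crank '[[[-2.1,0.9,0,0,-1],[-4.2,1.7,0,0,-1],[-6.4,2.4,0,0,-1],[-8.5,3.1,0,0,-1],[-10.7,3.7,0,0,-1]]]' >/dev/null; T 484
python3 -m crank '[[[-2.2,0.5,0,0,-1],[-4.4,0.9,0,0,-1],[-6.7,1.3,0,0,-1],[-8.9,1.5,0,0,-1],[-11.2,1.7,0,0,-1]]]' >/dev/null; T 494
python3 -m crank '[[[-2.3,0.1,0,0,-1],[-4.5,0.1,0,0,-1],[-6.8,0.1,0,0,-1],[-9.1,0,0,0,-1],[-11.3,-0.2,0,0,-1]]]' >/dev/null; T 504
```

```text
484 t 19.2 phi -75.74 r 64.97 drag 6.35 rad -1.95 w 0.0235
494 t 19.7 phi -85.73 r 65.03 drag 5.55 rad -3.03 w 0.0235
504 t 20.2 phi -95.63 r 65.06 drag 6.47 rad -3.14 w 0.0235
```

```bash
python3 - <<'E'
from h import *
for p in(-486.2,-496.2,-506.2,-516.2,-526.2,-536.2,-546.2,-556.2): arc(p,[2,4,6,8,10])
E
```

```text
[np.float64(-1.8), np.float64(-1.4)],[np.float64(-3.6), np.float64(-2.8)],[np.float64(-5.3), np.float64(-4.3)],[np.float64(-6.9), np.float64(-5.9)],[np.float64(-8.5), np.float64(-7.5)],-> phi -496.2
[np.float64(-1.5), np.float64(-1.7)],[np.float64(-3.0), np.float64(-3.4)],[np.float64(-4.4), np.float64(-5.2)],[np.float64(-5.8), np.float64(-7.0)],[np.float64(-7.1), np.float64(-8.8)],-> phi -506.2
[np.float64(-1.2), np.float64(-1.9)],[np.float64(-2.4), np.float64(-3.9)],[np.float64(-3.5), np.float64(-5.8)],[np.float64(-4.5), np.float64(-7.9)],[np.float64(-5.5), np.float64(-9.9)],-> phi -516.2
[np.float64(-0.9), np.float64(-2.1)],[np.float64(-1.7), np.float64(-4.2)],[np.float64(-2.4), np.float64(-6.4)],[np.float64(-3.1), np.float64(-8.5)],[np.float64(-3.7), np.float64(-10.7)],-> phi -526.2
[np.float64(-0.5), np.float64(-2.2)],[np.float64(-0.9), np.float64(-4.4)],[np.float64(-1.3), np.float64(-6.7)],[np.float64(-1.5), np.float64(-8.9)],[np.float64(-1.7), np.float64(-11.2)],-> phi -536.2
[np.float64(-0.1), np.float64(-2.3)],[np.float64(-0.1), np.float64(-4.5)],[np.float64(-0.1), np.float64(-6.8)],[np.float64(0.0), np.float64(-9.1)],[np.float64(0.2), np.float64(-11.3)],-> phi -546.2
[np.float64(0.3), np.float64(-2.3)],[np.float64(0.6), np.float64(-4.5)],[np.float64(1.1), np.float64(-6.7)],[np.float64(1.6), np.float64(-8.9)],[np.float64(2.2), np.float64(-11.1)],-> phi -556.2
[np.float64(0.7), np.float64(-2.2)],[np.float64(1.4), np.float64(-4.3)],[np.float64(2.2), np.float64(-6.4)],[np.float64(3.1), np.float64(-8.5)],[np.float64(4.1), np.float64(-10.6)],-> phi -566.2
```

```bash
T(){ python3 -c "from h import *; tang('$1')"; }
python3 -m crank '[[[-2.3,-0.3,0,0,-1],[-4.5,-0.6,0,0,-1],[-6.7,-1.1,0,0,-1],[-8.9,-1.6,0,0,-1],[-11.1,-2.2,0,0,-1]]]' >/dev/null; T 514
python3 -m crank '[[[-2.2,-0.7,0,0,-1],[-4.3,-1.4,0,0,-1],[-6.4,-2.2,0,0,-1],[-8.5,-3.1,0,0,-1],[-10.6,-4.1,0,0,-1]]]' >/dev/null; T 524
python3 -m crank '[[[-2,-1,0,0,-1],[-4,-2.1,0,0,-1],[-5.9,-3.3,0,0,-1],[-7.8,-4.6,0,0,-1],[-9.7,-5.9,0,0,-1]]]' >/dev/null; T 534
```

```text
514 t 20.7 phi -105.53 r 65.08 drag 6.0 rad -4.47 w 0.0236
524 t 21.2 phi -115.41 r 65.09 drag 6.78 rad -4.45 w 0.0235
534 t 21.7 phi -125.25 r 65.14 drag 6.49 rad -5.5 w 0.0234
```

```bash
T(){ python3 -c "from h import *; tang('$1')"; }
python3 -m crank '[[[-1.6,-1.7,0,0,-1],[-3.2,-3.4,0,0,-1],[-4.7,-5.1,0,0,-1],[-6.3,-6.7,0,0,-1],[-7.9,-8.3,0,0,-1]]]' >/dev/null; T 544
python3 -m crank '[[[-1.5,-1.7,0,0,-1],[-3,-3.4,0,0,-1],[-4.4,-5.2,0,0,-1],[-5.8,-7,0,0,-1],[-7.1,-8.8,0,0,-1]]]' >/dev/null; T 554
```

```text
544 t 22.2 phi -134.8 r 65.08 drag 6.32 rad -3.15 w 0.0238
554 t 22.7 phi -144.39 r 65.09 drag 6.78 rad -2.77 w 0.0234
```

```bash
T(){ python3 -c "from h import *; tang('$1')"; }
python3 -m crank '[[[-1.2,-1.9,0,0,-1],[-2.4,-3.9,0,0,-1],[-3.5,-5.8,0,0,-1],[-4.5,-7.9,0,0,-1],[-5.5,-9.9,0,0,-1]]]' >/dev/null; T 564
python3 -m crank '[[[-0.9,-2.1,0,0,-1],[-1.7,-4.2,0,0,-1],[-2.4,-6.4,0,0,-1],[-3.1,-8.5,0,0,-1],[-3.7,-10.7,0,0,-1]]]' >/dev/null; T 574
python3 -m crank '[[[-0.5,-2.2,0,0,-1],[-0.9,-4.4,0,0,-1],[-1.3,-6.7,0,0,-1],[-1.5,-8.9,0,0,-1],[-1.7,-11.2,0,0,-1]]]' >/dev/null; T 584
```

```text
564 t 23.2 phi -153.91 r 65.13 drag 7.99 rad -3.55 w 0.0236
574 t 23.7 phi -163.35 r 65.14 drag 9.02 rad -2.15 w 0.0233
584 t 24.2 phi -172.79 r 65.07 drag 10.04 rad -0.26 w 0.0233
```

The drag rose steadily from contact near 545° (free about 6.2 N) to 10.0 N. That is 3.8 N more than free, mid firm nip and about 0.6 rad after contact. I'll stop here, relax the tool's lead so opening doesn't kick the crank, and check the hold.

```bash
T(){ python3 -c "from h import *; tang('$1')"; }
python3 -m crank '[[[0,1,0,0,-1],[0.1,2,0,0,-1],[0.2,2.7,0,0,-1],[0.2,2.7,0,0,-1]]]' >/dev/null; T relax
python3 -m crank '[[[0,0,0,0,-0.3],[0,0,0,0,0],[0,0,0,0,0.3],[0,0,0,0,0.6],[0,0,0,0,0.6]]]' >/dev/null; T open; python3 -c "
from h import *
where()"
```

```text
relax t 24.6 phi -172.96 r 65.07 drag 6.06 rad 1.04 w 0.0234
open t 25.1 phi -174.43 r 64.55 drag 0.27 rad 0.44 w 0.0548
t 25.1 press [-0.0646 -0.0069] z 0.2326 yaw 9.1 F press [-0.41 -0.31] -0.15 w 0.0548 g 0.0
```

Released cleanly. Raise, retreat, and check with a picture.

```bash
python3 -m crank '[[[0,0,0,0,0.6],[0,0,-15,0,0.6],[0,0,-50,0,0.6],[0,0,-95,0,0.6],[0,0,-130,0,0.6],[-40,0,-130,0,0.6],[-85,20,-130,0,0.6],[-115,60,-130,0,0.6],[-115,105,-130,0,0.6],[-115,150,-130,0,0.6],[-115,195,-130,0,0.6],[-115,240,-130,0,0.6],[-115,260,-130,0,0.6],[-115,260,-130,0,0.6]]]';python3 - <<'E'
from h import *
where(); ims=[]
for n,(x,y) in(("scene",(195,235)),("top",(230,115))):
    c=r.camera(n); ims.append(cv2.resize(c["image"][y:y+150,x:x+160,::-1],(400,375),interpolation=cv2.INTER_CUBIC))
cv2.imwrite("pics/end.png",np.hstack(ims))
E
```

```text
time: 26.5
ee_pos: [0.4793, -0.294, 0.3625]
eef_rot: [0.997, 0.077, -0.0, -0.0]
ft_force: [-0.0, 0.8, -0.6]
width: 0.0697
grip_force: 0.0
t 26.5 press [-0.181  -0.2703] z 0.3625 yaw 8.82 F press [0.12 0.77] -0.59 w 0.0697 g 0.0
```

View pics/end.png

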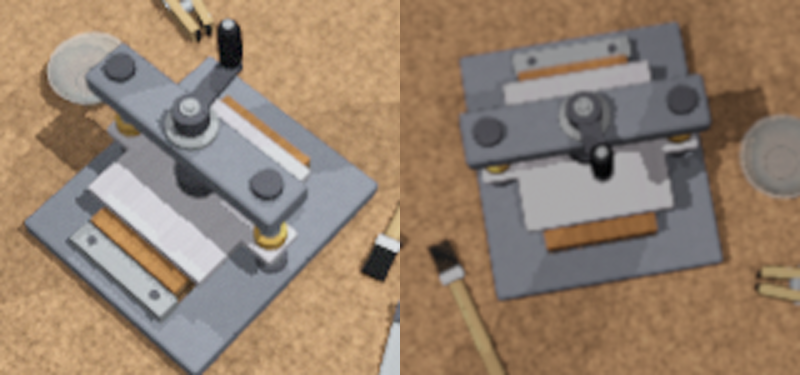

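The end picture shows the blank flush on the stop bar, the platen down on it, the crank left pointing forward (scene half, grip at (228,40)) and the bystanders undisturbed. Handing in.

```bash
python3 -c "
from bench import r
print(r.close_job())"
```

```text
the job is handed in; nothing more can be done
None
```

The blank is home against the back stop, and the crank was wound clockwise in one hold to a firm nip, about 3.8 N heavier than it runs free. The grip is released, the other things in the last picture lay undisturbed, and the job was handed in at about 27 s.

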